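# Open the safety cap of a hydraulic power pack

## Task

Take the yellow push-and-turn safety cap off the filler of the hydraulic power pack, so that it can be topped up, and leave the cap standing upside down, open side up, on the dark teal parts mat, so that its oily seal stays clean. Put it down, do not drop it, and leave everything else on the bench as it is.

Things in the scene. Friction and masses are not known exactly. Their poses are not given: they have to be found in the camera images.
- cap_center (a point): The yellow safety cap: eight-sided prism, 62 mm across flats, 67 over corners, 52 high, 0.25 to 0.4 kg; closed top with a black disc and white bar, underside open. Point on its axis, half-way up (26 mm from either end). z points out of the closed top (up as found); x along the white bar, through the middle of two opposite flats (there is a flat every 45 degrees).
- cap_seal (a joint): How far the black sprung seal disc inside the cap is pushed in, in m: 0.003 on the locked cap, 0 once it is off (disc 19 mm in from the rim). Locked, the cap only turns a few degrees. Press it straight down 6 to 8 mm (16 to 18 N; at 8.5 mm it is hard on the flange), keep it down and turn anticlockwise seen from above: from 50 to 135 degrees it is free and lifts off.
- filler (a point): Filler neck, on its axis at the top of the cover plate, 146 mm above the bench; z up, x and y as the power pack's. Flange 76 mm wide and 5 thick, neck 38 wide and 35 high with two hooks. The locked cap's centre is 39.5 mm above this point, its x parallel to this x; raised 35 mm it clears the neck. Nothing else rises from the plate within 65 mm of the axis.
- power_pack: Blue hydraulic tank 240 (x) x 400 (y) mm with a grey cover plate 260 x 420 whose top is 146 mm up; fixed; origin at the centre of its underside, front to -x. From the origin (x, y): filler at -50, 130; valve block with gauge, up to 105 mm above the plate, at 55, 15 (gauge at -5, 5); motor 120 mm across, 190 above the plate, at 35, -115; loose spanner on the plate near 92, 125.
- parts_mat: Flat dark teal ribbed rubber mat, fixed on the bench, 240 (x) x 220 (y) x 4 mm; origin at the centre of its underside, so its top is 4 mm above the bench. It is empty at the start.
- brush_can: Bystander, leave alone: red can 86 mm across, 110 mm high, with a paint brush standing in it; origin under its centre.
- funnel: Bystander, leave alone: red funnel 120 mm across, 120 mm high, standing mouth down; origin under its centre.
- cleaner_bottle: Bystander, leave alone: white bottle with blue cap, 68 mm across, 190 mm high; origin under its centre.
- spanner: Bystander, leave alone: steel spanner 130 mm long, lying on the power pack's cover behind the filler; origin under its centre.
- tool_holder: Bystander, leave alone: steel milling tool holder 63 mm across, 158 mm high, standing taper up; origin under its centre.
- slotted_block: Bystander, leave alone: aluminium block with a slot, 100 x 65 x 42 mm; origin under its centre.
- mallet: Bystander, leave alone: hammer 240 mm long, lying; origin under its centre.
- caliper: Bystander, leave alone: caliper 160 mm long, lying; origin under its beam's centre.
Things that resemble listed ones, but are neither listed nor needed, are in the scene too. Of the things like the part that bears cap_center, leave any that is grey or pink; of the rest the smaller one is meant.

How it is judged (in metres and radians):
On the way, in this order (a step that is already met when the one before it is completed fails the run):
1. the cap is unlocked and lifted clear of the filler, still upright (z of cap_center in the frame of filler above 0.07 m and angle between cap_center's own z axis and vertical below 0.6 rad), for 0.1 s.
2. the cap stands upside down on the mat, let go (angle between cap_center's own z axis and vertical above 3 rad and contact force between cap and the fingers below 0.1 N and contact force between cap and parts_mat above 0.3 N), for 0.2 s.
At the end, for the whole second after the job is handed in: The cap is off the filler and stands upside down (within 8 degrees) with its top face flat on the mat, its axis at least 20 mm inside the mat's edges, at rest and let go; the bystanders are where they were (within 25 mm) and as upright (angle between cap_center's own z axis and vertical above 3 rad and x of cap_center in the frame of parts_mat between -0.1 and 0.1 m and y of cap_center in the frame of parts_mat between -0.09 and 0.09 m and z of cap_center in the frame of parts_mat between 0.026 and 0.034 m and linear speed of cap below 0.01 m/s and angular speed of cap below 0.1 rad/s); the robot touches nothing.
It fails at once if a bystander is pushed over 25 mm away (distance of any of brush_can, funnel, cleaner_bottle, spanner, tool_holder, slotted_block, mallet, caliper from where it was at the start of the episode above 0.025 m).
It fails at once if a standing bystander is tipped (angle between any of brush_can, funnel, cleaner_bottle, tool_holder's own z axis and vertical above 0.35 rad).
It fails at once if the cap is dropped or thrown (faster than 0.8 m/s with no finger on it) (linear speed of cap above 0.8 m/s and contact force between cap and the fingers below 0.1 N).
It also fails if it takes over 64 s, if anything falls off the work surface, if the arm or the gripper's body presses on something with over 40 N, if the wrist force passes 120 N, or if a joint passes its speed limit or range.

## Robot

A 6-joint arm with a two-finger parallel gripper is mounted at the origin on the work surface. World frame = base frame: x ahead of the robot, y to its left, z up, the work surface at z = 0. Lengths are in mm, angles in rad, forces in N, time in s.
With the tool pointing down it reaches from about 350 to 975 mm from the base axis. Payload 7.1 kg.
Tool frame: the origin (TCP) lies midway between the tips of the shut fingers; the grasp point (between the pads) lies 19 mm behind it (ctrl.grasp_offset is the distance from the TCP to the grasp point, in mm); z points along the fingers, y is the line along which they close (so a half turn about z gives the same grasp; the last joint's range is limited). The gripper opens to 88 mm and grips with 3 to 60 N. Pads are 20 mm wide; open, the fingers measure 115 mm over their backs; the gripper's body (75 mm by 178 mm) begins 61 mm behind the grasp point.
Start: joints at [-1.153, 0.423, 1.63, -0, 1.089, -0.019], TCP at [264.416, -566.294, 189.875] pointing down, gripper open.
Joint ranges: [-3, 3], [-0.9, 2.11], [0.09, 2.58], [-1.31, 4.45], [0.11, 2.69], [-2.54, 2.54]. Speed limits (rad/s): [2.39, 2.39, 3.01, 3.14, 3.14, 3.14].

## Interface

Orientations are given as a rotation vector (axis times angle).
In Python, from workcell import ctrl gives the robot as it stands. The module is installed in compiled form; this text tells all that it offers.
- The arm moves only by the tool servo_tool, never from a script. Its argument "rows" is a list of rows, each a list of 7 numbers: the turn, a rotation vector about the tool's x, y, z as a fraction of full scale, then the shift along the tool's x, y, z as a fraction of full scale, then the finger opening in mm, from 0 to 87.8. A call has 1 to 10 rows; each row is the pose to reach, as a shift and turn from the pose commanded when the call began, along the tool's axes at that moment; what a row does not reach only later rows make up. Full scale, the value 1, is 20 cm for a shift and 1.5 rad for a turn. A row lasts 1/8 s, in which the tool goes at most 62.5 mm and 10.7 degrees, less where a joint would pass 70% of its speed; a pose out of reach is approached as far as the arm can. A call with a number of a shift or a turn outside -1 to 1 is refused whole. A call with a gripper value outside its range is refused whole. The fingers move at their own pace and stop on an object; the grip force is fixed at half the most. Time passes only in rows, so rows that repeat a pose let the fingers close. It gives the time, the measured TCP pose, the force, the opening and the grip force at its end, in the units of the state.
- ctrl.get_obs(): the state, without advancing time (a new reading comes with each control period).
- ctrl.get_image(name): name is "scene" or "top" or "wrist"; returns (picture, depth): 384x512x3 uint8, red, green, blue; 384x512 float32, mm along the optical axis (not along the pixel's ray), 0 where there is no reading.
- ctrl.camera_info(name): a dict with "intrinsics" (3x3 intrinsics, pixels), "R" (3x3) and "t" (3): a world point X has camera coordinates R X + t. Camera axes: x right, y down, z forward; pixel columns grow to the right and rows downward; lengths in mm; the calibration is good to about 2 mm. A picture is of the moment at which its call begins: read the wrist's pose just before it. camera_info takes no time and is no camera call; for the wrist camera it gives the pose at the moment of the call.
- ctrl.close_job(): hands the job in; it is judged then, once.
The state is a dict: "t": time; "qpos": joint angles; "qvel": joint speeds; "joint_torque": joint torques, N m; "ee_pos": TCP position; "orientation": TCP orientation; "ft_force": force on the tool from outside, world axes, zero at the start; "moment": the same for the moment, N m; "width": finger opening in mm; "grasp_force": force on a finger pad.
Only numpy, scipy, OpenCV 4.12 (cv2) and the standard library are available. Lean on these libraries where they do the work, as an engineer would, in place of code of your own. Each camera call takes 0.05 s, during which the arm holds its last target. There are 200 camera calls.

## Working session

There is one attempt and no reset: what is moved stays moved. The work goes in short steps, Python scripts to look and compute and a tool call to move; the robot and the scene stay as the last step left them, time stands still between calls to the robot, and variables do not carry over. Pictures are saved under pics/ and viewed, at most 10 in all, crops included, and the job is handed in when it is done.

Besides the shell and the picture viewer there is one more tool, called after "Emit:" as a command line: name --pt "numbers of a row" for each row, then --argument value for the rest. servo_tool: Moves the arm, as the interface text tells. Its arguments: {"type":"object","properties":{"rows":{"type":"array","items":{"type":"array","items":{"type":"number"}}}},"required":["rows"]}

```bash
mkdir -p pics; cat > h.py <<'E'
import numpy as np, cv2
from workcell import ctrl
from scipy.spatial.transform import Rotation as Ro
def grab(n):
    ci=ctrl.camera_info(n); im,d=ctrl.get_image(n); return im,d,ci
def plane(ci,uv,z):
    K,R,t=[np.array(ci[k]) for k in("intrinsics","R","t")]
    c=-R.T@t; d=R.T@np.linalg.inv(K)@np.array([uv[0],uv[1],1.]); return c+d*(z-c[2])/d[2]
def cloud(ci,d):
    K,R,t=[np.array(ci[k]) for k in("intrinsics","R","t")]
    v,u=np.indices(d.shape); P=np.stack([u,v,np.ones_like(u)],-1)@np.linalg.inv(K).T*d[...,None]
    return (P-t)@R
E
python3 - <<'E'
from h import *
for n in("scene","top"):
    im,d,ci=grab(n); np.savez(f"{n}.npz",im=im,d=d,**{k:np.array(ci[k]) for k in("intrinsics","R","t")})
    cv2.imwrite(f"pics/{n}.png",cv2.resize(im[...,::-1],(768,576)))
    P=cloud(ci,d); h=cv2.cvtColor(im,cv2.COLOR_RGB2HSV)
    m=((h[...,0]>18)&(h[...,0]<36)&(h[...,1]>120)&(h[...,2]>90)).astype('uint8')
    k,l,s,c=cv2.connectedComponentsWithStats(m)
    for i in range(1,k):
        if s[i,4]>40: q=P[(l==i)&(d>0)]; print(n,s[i],c[i].round(),np.median(q,0).round(),np.percentile(q,95,axis=0).round(),np.percentile(q,5,axis=0).round())
o=ctrl.get_obs(); print(o)
E
```

```text
scene [ 343   66   52   46 1379] [367.  88.] [489. 785.  39.] [574. 828.  77.] [409. 713.   5.]
scene [213 170  25  30 434] [226. 186.] [371.  32.  61.] [391.  80.  72.] [320.   8.   9.]
scene [257 188  20  25 307] [266. 201.] [571.   0. 208.] [590.  39. 215.] [537. -15. 167.]
top [245 162  17  18 158] [253. 171.] [551.  16. 211.] [585.  41. 218.] [531. -12. 183.]
top [ 51 176  32  44 941] [ 67. 198.] [493. 780.  19.] [573. 822.  78.] [409. 717.  -1.]
top [236 218  21  22 212] [246. 228.] [348.  48.  68.] [385.  83.  76.] [314.  12.  58.]
{'t': 0.1, 'qpos': array([-1.15301840e+00,  4.23768787e-01,  1.63059178e+00, -4.08290424e-05,
        1.08863768e+00, -1.90044967e-02]), 'qvel': array([ 0.00063631, -0.00142198, -0.0036787 ,  0.00063266, -0.0007352 ,
        0.00118908]), 'joint_torque': array([-1.34883398e-03, -5.45611632e+01, -2.74330169e+01,  6.43387134e-02,
        1.88255904e-02, -3.18554680e-05]), 'ee_pos': array([ 264.17695853, -565.81454317,  189.18531687]), 'orientation': array([-3.06562675e+00, -6.80387454e-01,  4.92775177e-04]), 'ft_force': array([ 0.50591413,  0.32649308, -1.06841863]), 'moment': array([-0.05350153,  0.00485451,  0.04772242]), 'grasp_force': 0.0, 'width': 88.27258582615826}
```

View pics/scene.png

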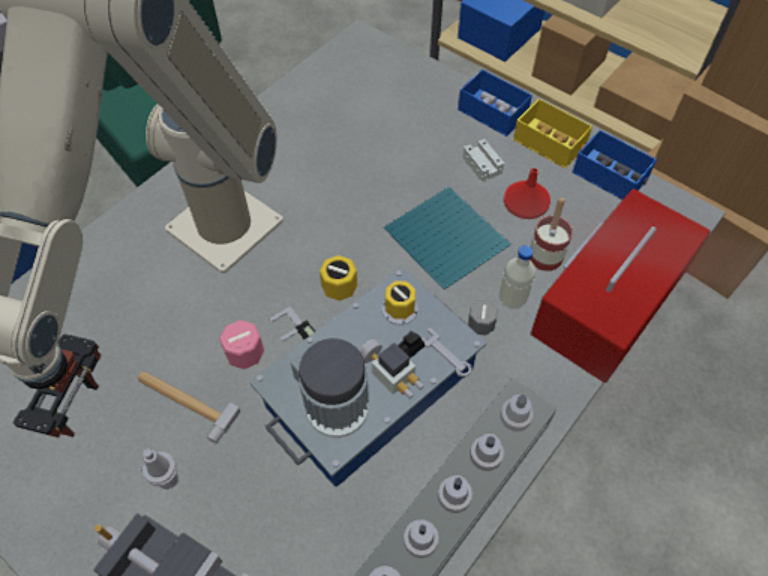

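View pics/top.png

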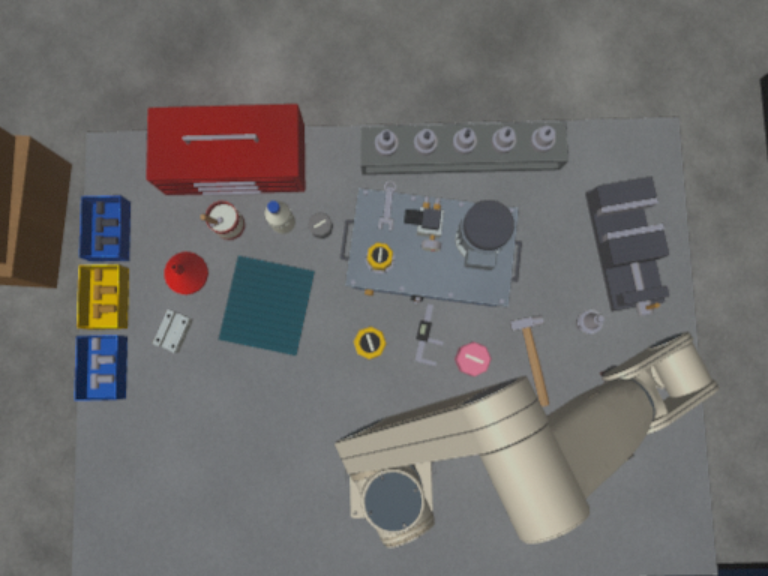

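The cap to take is the small yellow one on the power pack's filler, at about (380,256) in the enlarged top view. The larger yellow one at (370,343) stands on the bench, and the pink one (473,358) and the grey one (320,225) are out. The teal mat is at (266,305). I'll measure the scene and then move above the cap for a closer look.

```bash
cat >> h.py <<'E'
def row(p,R,w=88):
    o=ctrl.get_obs(); R0=Ro.from_rotvec(o["orientation"])
    return np.r_[(R0.inv()*R).as_rotvec()/1.5,R0.inv().apply(np.array(p)-o["ee_pos"])/200]
def tool(yaw,pitch,roll=0):
    "tool z at yaw (deg), pitch deg below horizontal; roll 0: closing axis y horizontal, x = up-ish"
    z=np.array([np.cos(np.radians(yaw))*np.cos(np.radians(pitch)),np.sin(np.radians(yaw))*np.cos(np.radians(pitch)),-np.sin(np.radians(pitch))])
    y=np.array([-np.sin(np.radians(yaw)),np.cos(np.radians(yaw)),0]); y=-y
    M=np.stack([np.cross(y,z),y,z],1)
    return Ro.from_matrix(M)*Ro.from_euler('z',roll,degrees=True)
E
python3 - <<'E'
from h import *
T={}
for n in("scene","top"):
    q=np.load(n+".npz"); im,d=q["im"],q["d"]; ci={k:q[k] for k in("intrinsics","R","t")}; P=cloud(ci,d)
    h=cv2.cvtColor(im,cv2.COLOR_RGB2HSV)
    m=((h[...,0]>82)&(h[...,0]<100)&(h[...,1]>110)&(abs(P[...,2])<25)&(P[...,0]>200)).astype('uint8')
    k,l,s,c=cv2.connectedComponentsWithStats(m); i=1+np.argmax(s[1:,4]); ct=cv2.findContours((l==i).astype('uint8'),0,2)[0][0]
    uv=ct[:,0]; W=np.array([plane(ci,p,4) for p in uv])[:,:2].astype('float32'); print(n,"mat",cv2.minAreaRect(W), "zmed",np.median(P[(l==i)&(d>0)],0)[2])
    # cover plate
    m=(abs(P[...,2]-146)<8)&(P[...,0]>350)&(P[...,0]<850)&(abs(P[...,1]+120)<260); Q=P[m][:,:2].astype('float32')
    print(n,"plate",cv2.minAreaRect(Q),np.median(P[m][:,2]))
    m=(abs(P[...,2]-213)<8)&(abs(P[...,0]-557)<60)&(abs(P[...,1]-15)<60); Q=P[m]; print(n,"captop",np.median(Q,0),(Q.min(0)+Q.max(0))/2,np.ptp(Q,0))
o=ctrl.get_obs(); R=Ro.from_rotvec(o["orientation"]); print(R.as_matrix().round(2))
ci=ctrl.camera_info("wrist"); Rc=np.array(ci["R"]); c=-Rc.T@np.array(ci["t"]); print("cam in tool",R.inv().apply(c-o["ee_pos"]),(R.as_matrix().T@Rc.T).round(2),ci["intrinsics"])
print(tool(4,90).as_matrix().round(2)); print(row([470,30,430],Ro.from_euler('z',1.18)*R).round(3))
E
```

```text
scene mat ((463.7433166503906, 331.2595520019531), (216.30906677246094, 234.91258239746094), 77.08283233642578) zmed 4.402257379326594
scene plate ((601.4368896484375, -120.67643737792969), (423.2332458496094, 287.45257568359375), 80.9389419555664) 145.99292991467348
scene captop [561.15894737  15.13539551 211.16421132] [559.93159463  16.93476007 212.17295467] [67.0627695  66.46109402 14.21743016]
top mat ((461.91998291015625, 329.4832763671875), (214.17236328125, 233.95460510253906), 77.16808319091797) zmed 5.1528301355064166
top plate ((603.5584716796875, -122.82405090332031), (420.8932800292969, 286.9866943359375), 81.23661041259766) 147.0007418528298
top captop [559.86386504  14.75946991 212.0555927 ] [560.41730074  14.14837136 212.70307919] [65.94809474 60.01112493 15.3507748 ]
[[ 0.91  0.42 -0.  ]
 [ 0.42 -0.91  0.  ]
 [-0.   -0.   -1.  ]]
cam in tool [ 7.74309094e+01 -2.85487552e-02 -1.95334426e+02] [[-0.   -0.96 -0.29]
 [ 1.   -0.    0.  ]
 [-0.   -0.29  0.96]] [[324.05686458   0.         257.59172789]
 [  0.         324.05686458 197.08429207]
 [  0.           0.           1.        ]]
[[ 1.    0.07  0.  ]
 [ 0.07 -1.    0.  ]
 [ 0.    0.   -1.  ]]
[-0.000e+00 -1.000e-03 -7.870e-01  2.193e+00 -2.266e+00 -1.201e+00]
```

Emit:
servo_tool --pt "0 0 0 0.1 -0.1 -0.2 87" --pt "0 0 0 0.25 -0.25 -0.45 87" --pt "0 0 0 0.45 -0.45 -0.7 87" --pt "0 0 0 0.7 -0.7 -0.9 87" --pt "0 0 0 0.9 -0.95 -1 87" --pt "0 0 0 1 -1 -1 87"

```text
t: 0.85
ee_pos: [361.2, -298.8, 391.1]
orientation: [3.066, 0.679, 0.002]
ft_force: [1.1, -0.1, -0.1]
width: 86.8
grasp_force: 0.0
```

Emit:
servo_tool --pt "0 0 0 0.2 -0.2 -0.05 87" --pt "0 0 -0.05 0.4 -0.4 -0.1 87" --pt "0 0 -0.1 0.6 -0.6 -0.15 87" --pt "0 0 -0.2 0.8 -0.8 -0.2 87" --pt "0 0 -0.25 1 -1 -0.2 87" --pt "0 0 -0.3 1 -1 -0.2 87"

```text
t: 1.6
ee_pos: [458.2, -31.3, 429.5]
orientation: [-2.832, -1.359, 0.0]
ft_force: [-0.3, 0.7, -0.3]
width: 87.2
grasp_force: 0.0
```

```bash
python3 - <<'E'
from h import *
o=ctrl.get_obs(); print(o["t"],o["qpos"],o["ee_pos"],Ro.from_rotvec(o["orientation"]).as_matrix().round(2)); print(row([480,0,430],tool(-9,90)).round(3),row([480,0,430],tool(81,90)).round(3))
E
```

```text
1.6 [-9.45524293e-02 -3.69206805e-02  1.66083509e+00  7.00270791e-04
  1.51825818e+00  5.81360817e-01] [458.21280462 -31.26076852 429.53685519] [[ 0.63  0.78 -0.  ]
 [ 0.78 -0.63  0.  ]
 [ 0.   -0.   -1.  ]]
[-0.001  0.     0.701  0.19  -0.013 -0.002] [-0.001 -0.    -0.346  0.19  -0.013 -0.002]
```

```bash
python3 - <<'E'
from h import *
im,d,ci=grab("wrist"); np.savez("w1.npz",im=im,d=d,**{k:np.array(ci[k]) for k in("intrinsics","R","t")})
cv2.imwrite("pics/w1.png",cv2.resize(im[...,::-1],(768,576)))
P=cloud(ci,d); h=cv2.cvtColor(im,cv2.COLOR_RGB2HSV)
m=((h[...,0]>18)&(h[...,0]<36)&(h[...,1]>120)&(h[...,2]>90)).astype('uint8')
k,l,s,c=cv2.connectedComponentsWithStats(m)
for i in range(1,k):
    if s[i,4]>300:
        q=P[(l==i)&(d>0)]; zt=np.percentile(q[:,2],90); t=q[q[:,2]>zt-4]
        print(s[i],c[i].round(),"top",zt,cv2.minEnclosingCircle(t[:,:2].astype('float32')),(t.min(0)+t.max(0))/2)
        box=P[s[i,1]:s[i,1]+s[i,3],s[i,0]:s[i,0]+s[i,2]]; im2=im[s[i,1]:s[i,1]+s[i,3],s[i,0]:s[i,0]+s[i,2]]; dd=d[s[i,1]:s[i,1]+s[i,3],s[i,0]:s[i,0]+s[i,2]]
        w=(im2.min(-1)>150)&(abs(box[...,2]-zt)<8)&(dd>0)
        if w.sum()>20:
            print("bar",w.sum(),box[w].mean(0),cv2.minAreaRect(box[w][:,:2].astype('float32')))
m=(abs(P[...,2]-146)<5)&(d>0)
print("plate z",np.median(P[m],0))
E
```

```text
[ 272   55   54   55 1288] [298.  82.] top 213.21269558859004 ((557.651611328125, 14.614411354064941), 32.410953521728516) [557.5853773   14.14634799 212.118636  ]
bar 213 [557.25074672  13.0501787  212.58628312] ((560.6013793945312, 9.125564575195312), (56.142982482910156, 42.87435531616211), 51.5317268371582)
[ 157  126   53   50 1242] [184. 149.] top 69.9073087764224 ((349.9188537597656, 45.96309280395508), 42.089378356933594) [349.69541243  46.32040735  69.0056054 ]
bar 153 [349.12356242  46.06341718  69.69192687] ((348.9410705566406, 46.01422119140625), (48.84574508666992, 9.38864517211914), 17.734844207763672)
[ 59 297  34  65 440] [ 72. 325.] top 563.5958529804282 ((438.0516052246094, 15.745887756347656), 7.231064319610596) [438.35767999  15.74588694 562.44797955]
bar 42 [441.7811116   15.27180765 560.19728737] ((441.7588806152344, 15.289050102233887), (1.8037896156311035, 5.091858863830566), 42.77635955810547)
[422 296  34  65 794] [441. 326.] top 563.0722678914728 ((507.2627868652344, -39.57537841796875), 7.470033645629883) [507.66215744 -39.57537771 561.90643167]
[449 377  63   7 374] [480. 381.] top 568.475915542965 ((507.80328369140625, -48.306312561035156), 7.469261646270752) [507.67409737 -48.28421762 567.29212092]
plate z [572.18880247 -51.58033072 146.68335133]
```

View pics/w1.png

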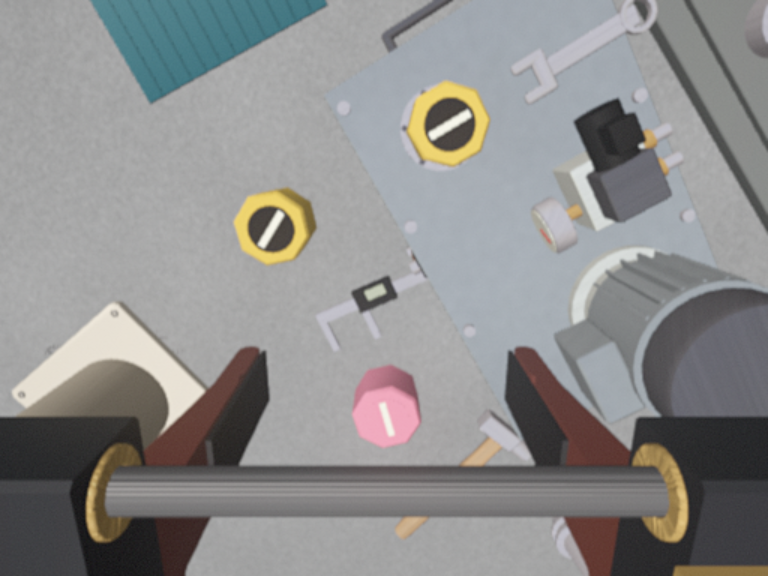

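The crop confirms it: the small yellow cap at (447,124) sits on its flange on the grey plate. The larger one at (274,226) is on the bench, and the pink one is at (386,405). Next is a small sideways tilt, to learn the wrist kinematics for a horizontal grasp.

Emit:
servo_tool --pt "-0.07 -0.1 0 0 0 0 87" --pt "-0.14 -0.2 0 0 0 -0.05 87" --pt "-0.2 -0.3 0 0 0 -0.1 87" --pt "-0.2 -0.3 0 0 0 -0.1 87"

```text
t: 2.15
ee_pos: [457.7, -33.0, 448.5]
orientation: [2.394, 1.142, -0.38]
ft_force: [-0.3, -0.8, 0.8]
width: 87.0
grasp_force: 0.0
```

```bash
python3 - <<'E'
from h import *
o=ctrl.get_obs(); print(o["t"],o["qpos"],o["ee_pos"],Ro.from_rotvec(o["orientation"]).as_matrix().round(3))
q=np.load("w1.npz"); im,d=q["im"],q["d"]; ci={k:q[k] for k in("intrinsics","R","t")}
g=im[70:95,283:318].min(-1); m=(g>140).astype('uint8'); k,l,s,c=cv2.connectedComponentsWithStats(m)
h=cv2.cvtColor(im[70:95,283:318],cv2.COLOR_RGB2HSV)
for i in range(1,k):
  if s[i,4]>10:
    v,u=np.nonzero(l==i); W=np.array([plane(ci,(a+283,b+70),212) for a,b in zip(u,v)])[:,:2].astype('float32'); print(s[i],W.mean(0),cv2.minAreaRect(W), cv2.fitLine(W,2,0,.01,.01).ravel())
P=cloud(ci,d)
E
```

```text
2.15 [ 0.26789734  0.04085486  1.64579903 -0.50418287  1.65459492  0.95646415] [457.73309828 -32.96336251 448.53094914] [[ 0.617  0.785 -0.05 ]
 [ 0.659 -0.551 -0.513]
 [-0.43   0.284 -0.857]]
[  2   3  30  21 207] [558.2348    14.170428] ((558.3283081054688, 14.158740043640137), (7.469213008880615, 37.20184326171875), 81.24258422851562) [ 9.8870993e-01 -1.4984199e-01  5.5823486e+02  1.4170425e+01]
```

```bash
cat > kin.py <<'E'
import numpy as np
from scipy.optimize import least_squares
from scipy.spatial.transform import Rotation as Ro
E=lambda a,q: Ro.from_euler(a,q)
D=[([-1.15301840e+00,4.23768787e-01,1.63059178e+00,-4.08290424e-05,1.08863768e+00,-1.90044967e-02],[264.17695853,-565.81454317,189.18531687],[-3.06562675,-.680387454,4.9e-4]),
([-9.45524293e-02,-3.69206805e-02,1.66083509e+00,7.00270791e-04,1.51825818e+00,5.81360817e-01],[458.21280462,-31.26076852,429.53685519],[-2.832,-1.359,0]),
([0.26789734,0.04085486,1.64579903,-0.50418287,1.65459492,0.95646415],[457.73309828,-32.96336251,448.53094914],[2.394,1.142,-.38])]
def fk(q,p,s4=1,s6=1,c=np.pi/2):
    a1,d1,L2,e,L3,d6=p; z=E('z',q[0])
    A=z*E('y',q[1]); B=z*E('y',q[1]+q[2]); W=B*E('z',s4*q[3])*E('y',q[4])
    pos=z.apply([a1,0,d1])+A.apply([0,0,L2])+B.apply([e,0,L3])+W.apply([0,0,d6])
    return pos,W*E('z',s6*q[5]+c)
best=None
for s4 in(1,-1):
  for s6 in(1,-1):
    for c in(np.pi/2,-np.pi/2):
      err=sum((fk(q,[0]*6,s4,s6,c)[1].inv()*Ro.from_rotvec(r)).magnitude() for q,_,r in D)
      if best is None or err<best[0]: best=(err,s4,s6,c)
S=best[1:]
def fit(D):
    f=lambda p:np.concatenate([np.r_[fk(q,p,*S)[0]-x for q,x,_ in D],[0.01*p[0],.01*p[3],0.002*(p[5]-300)]])
    return least_squares(f,[50,400,400,0,400,300])
P=fit(D).x
LO=np.array([-3,-.9,.09,-1.31,.11,-2.54]);HI=np.array([3,2.11,2.58,4.45,2.69,2.54])
def ik(pos,R,q0):
    def f(q):
        x,r=fk(q,P,*S); return np.r_[(x-pos)/100,(r.inv()*R).as_rotvec()]
    s=least_squares(f,np.clip(q0,LO+.01,HI-.01),bounds=(LO,HI)); return s.x,np.abs(s.fun).max()
if __name__=="__main__":
    print(best,P,fit(D).fun.round(2))
    from h import tool
    for yaw in(-98.7,-53.7,-8.7,6,16,30,36.3):
      for roll in(0,180):
        R=tool(yaw,8,roll); pos=np.array([558,14,185])+R.apply([0,0,19])
        sol=[ik(pos,R,q0) for q0 in ([0,.3,1.9,3.1,1,0],[.3,.3,1.9,2,1,1],[-.3,.3,1.9,4,1,-1],[0,.3,1.9,3.1,1,2],[0,.3,1.9,3.1,1,-2])]
        s=min(sol,key=lambda s:s[1]); print(yaw,roll,s[0].round(2),round(s[1],4))
    for yaw in range(-100,180,20):
      for roll in(0,180):
        R=tool(yaw,20,roll); pos=np.array([463,330,38])+R.apply([0,0,19])
        sol=[ik(pos,R,q0) for q0 in ([.6,.3,1.9,3.1,1,0],[.6,.3,1.9,2,1,1],[.6,.3,1.9,4,1,-1],[.6,.3,1.9,3.1,1,2],[.6,.3,1.9,3.1,1,-2])]
        s=min(sol,key=lambda s:s[1]); print('mat',yaw,roll,s[0].round(2),round(s[1],4))
E
python3 kin.py
```

```text
File "kin.py", line 21
    f=lambda p:np.concatenate([np.r_[fk(q,p,*S)[0]-x for q,x,_ in D],[0.01*p[0],.01*p[3],0.002*(p[5]-300)]])
                               ^^^^^^^^^^^^^^^^^^^^^^^^^^^^^^^^^^^^^
SyntaxError: invalid syntax. Perhaps you forgot a comma?
```

```bash
sed -i 's/np.concatenate(\[np.r_\[fk(q,p,\*S)\[0\]-x for q,x,_ in D\],\(.*\)\])$/np.concatenate([fk(q,p,*S)[0]-x for q,x,_ in D]+[\1])/' kin.py; python3 kin.py
```

```text
(0.0008485391689659284, 1, 1, 1.5707963267948966) [  -5.99261844  276.15390751  382.48139112 -117.92530404  472.71571026
  319.92359784] [-10.94  -4.68   0.32  -2.22 -11.76   1.58   1.5   -0.69  -1.89  -0.06
  -1.18   0.04]
-98.7 0 [0.24 1.95 0.09 4.45 2.69 2.54] 0.8418
-98.7 180 [ 0.47  0.88  1.58 -0.98  1.83  1.01] 0.0
-53.7 0 [ 0.55  0.4   2.46  4.45  1.41 -1.82] 0.2172
-53.7 180 [ 0.57  0.51  2.1  -1.31  1.42  0.99] 0.2023
-8.7 0 [ 0.49  0.32  2.58  4.13  1.34 -1.81] 0.3128
-8.7 180 [0.49 0.32 2.58 4.13 1.34 1.33] 0.3128
6 0 [-0.43  0.37  2.58  2.22  1.42 -1.39] 0.3814
6 180 [-0.43  0.37  2.58  2.22  1.42  1.75] 0.3814
16 0 [-0.44  0.3   2.58  2.13  1.32 -1.32] 0.2512
16 180 [-0.44  0.3   2.58  2.13  1.32  1.83] 0.2512
30 0 [-0.45  0.27  2.58  2.06  1.29 -1.31] 0.0526
30 180 [-0.45  0.27  2.58  2.06  1.29  1.84] 0.0526
36.3 0 [-0.47  0.29  2.55  1.98  1.3  -1.29] 0.0
36.3 180 [-0.47  0.29  2.55  1.98  1.3   1.85] 0.0
mat -100 0 [ 0.98  0.4   2.46  4.45  0.82 -0.97] 1.1437
mat -100 180 [ 0.87  1.32  0.98 -0.53  1.96  1.16] 0.0
mat -80 0 [0.84 2.11 0.14 4.45 2.69 2.54] 0.8876
mat -
[... 570 characters left out ...]
55
mat 40 0 [ 0.37  0.63  2.58  2.66  1.38 -1.56] 0.157
mat 40 180 [0.37 0.63 2.58 2.66 1.38 1.59] 0.157
mat 60 0 [ 0.26  0.53  2.55  2.34  1.18 -1.53] 0.0
mat 60 180 [0.26 0.53 2.55 2.34 1.18 1.62] 0.0
mat 80 0 [ 0.12  0.63  2.34  1.8   1.18 -1.39] 0.0
mat 80 180 [0.12 0.63 2.34 1.8  1.18 1.75] 0.0
mat 100 0 [ 0.1   0.76  2.07  1.39  1.26 -1.24] 0.0
mat 100 180 [0.1  0.76 2.07 1.39 1.26 1.9 ] 0.0
mat 120 0 [ 0.14  0.91  1.78  1.08  1.42 -1.14] 0.0
mat 120 180 [0.14 0.91 1.78 1.08 1.42 2.  ] 0.0
mat 140 0 [ 0.21  1.07  1.47  0.84  1.62 -1.1 ] 0.0
mat 140 180 [0.21 1.07 1.47 0.84 1.62 2.04] 0.0
mat 160 0 [ 0.31  1.23  1.15  0.64  1.84 -1.12] 0.0
mat 160 180 [0.31 1.23 1.15 0.64 1.84 2.02] 0.0
```

```bash
python3 - <<'E'
s=open('kin.py').read()
s=s.replace("a1,d1,L2,e,L3,d6=p;","a1,d1,L2,e,L3,d6,b=p;").replace("[a1,0,d1]","[a1,b,d1]").replace("[0]*6","[0]*7").replace("0,400,300])","0,400,300,10])")
i=s.index("    for yaw in(-98"); s=s[:i]+'''    for yaw in (-75,-60,-50,-45,-40,-30):
      for a in(10,15):
       for roll in(0,180):
        for c in ([463,330],[500,300],[520,330]):
          R=tool(yaw,a,roll); pos=np.array([*c,34.])+R.apply([0,0,19])
          s=min([ik(pos,R,q0) for q0 in ([1,1,1.6,-.9,1.5,1.1],[1,1,1.6,-.9,1.5,-2])],key=lambda s:s[1]); print(yaw,a,roll,c,s[0].round(2),round(s[1],4))
'''
open('kin.py','w').write(s)
E
python3 kin.py
```

```text
(0.0008485391689659284, 1, 1, 1.5707963267948966) [ -0.61731873 309.20532523 515.17496335  26.77737277 481.26987239
 342.16169458  11.85476243] [-0.02 -0.06 -0.    0.21 -0.07  0.04 -0.28  0.02 -0.04 -0.01  0.27  0.08]
-75 10 0 [463, 330] [ 1.02  1.2   1.31 -0.84  1.83 -2.03] 0.0
-75 10 0 [500, 300] [ 0.95  1.2   1.32 -0.89  1.8  -2.05] 0.0
-75 10 0 [520, 330] [ 0.95  1.24  1.21 -0.91  1.84 -2.11] 0.0
-75 10 180 [463, 330] [ 1.02  1.2   1.31 -0.84  1.83  1.11] 0.0
-75 10 180 [500, 300] [ 0.95  1.2   1.32 -0.89  1.8   1.09] 0.0
-75 10 180 [520, 330] [ 0.95  1.24  1.21 -0.91  1.84  1.04] 0.0
-75 15 0 [463, 330] [ 1.01  1.15  1.34 -0.8   1.76 -2.04] 0.0
-75 15 0 [500, 300] [ 0.95  1.15  1.36 -0.86  1.73 -2.05] 0.0
-75 15 0 [520, 330] [ 0.95  1.19  1.25 -0.87  1.77 -2.11] 0.0
-75 15 180 [463, 330] [ 1.01  1.15  1.34 -0.8   1.76  1.11] 0.0
-75 15 180 [500, 300] [ 0.95  1.15  1.36 -0.86  1.73  1.09] 0.0
-75 15 180 [520, 330] [ 0.95  1.19  1.25 -0.87  1.77  1.03] 0.0
-60 10 0 [463, 330] [ 1.09  1.14  1.49 -0.99  1.67 -2.  ] 0.0
-60 10 0 [500, 300] [ 1.02  1.13  1.52 -1.05  1.64 -2.  ] 0.0
-6
[... 2997 characters left out ...]
08  1.04  1.79 -1.31  1.42 -1.92] 0.1664
-30 10 0 [520, 330] [ 1.07  1.05  1.71 -1.31  1.43 -1.98] 0.1595
-30 10 180 [463, 330] [ 1.17  1.05  1.81 -1.31  1.44  1.28] 0.0882
-30 10 180 [500, 300] [ 1.08  1.04  1.79 -1.31  1.42  1.22] 0.1664
-30 10 180 [520, 330] [ 1.07  1.05  1.71 -1.31  1.43  1.16] 0.1595
-30 15 0 [463, 330] [ 1.16  0.99  1.85 -1.31  1.36 -1.89] 0.069
-30 15 0 [500, 300] [ 1.07  0.98  1.83 -1.31  1.34 -1.95] 0.1432
-30 15 0 [520, 330] [ 1.06  1.    1.75 -1.31  1.35 -2.01] 0.1323
-30 15 180 [463, 330] [ 1.16  0.99  1.85 -1.31  1.36  1.25] 0.069
-30 15 180 [500, 300] [ 1.07  0.98  1.83 -1.31  1.34  1.19] 0.1432
-30 15 180 [520, 330] [ 1.06  1.    1.75 -1.31  1.35  1.13] 0.1323
```

```bash
python3 - <<'E'
from h import *
from kin import *
R=tool(36.3,90); 
print(row([558.3,14.2,290],R).round(4)); print(ik(np.array([558.3,14.2,171]),R,[0,.5,1.6,0,1,.9]))
q=np.load("top.npz"); ci={k:q[k] for k in("intrinsics","R","t")}
for n,u,z in(("block",(172,330),42),("funnel",(186,272),60),("bottle",(276,210),190),("brush",(222,221),110)): print(n,plane(ci,(u[0]/1.5,u[1]/1.5),z).round())
E
```

```text
[0.2363 0.2741 0.1671 0.8068 0.04   0.5332]
(array([4.20046425e-03, 3.33528251e-01, 1.80874400e+00, 4.04136165e-17,
       9.99320403e-01, 9.41442273e-01]), np.float64(1.7053025658242404e-15))
block [395. 578.  42.]
funnel [550. 538.  60.]
bottle [684. 274. 190.]
brush [677. 429. 110.]
```

Emit:
servo_tool --pt "0.1 0.1 0.05 0.2 0 0.1 87" --pt "0.2 0.2 0.1 0.45 0.02 0.25 87" --pt "0.236 0.274 0.167 0.7 0.04 0.45 87" --pt "0.236 0.274 0.167 0.807 0.04 0.533 87" --pt "0.236 0.274 0.167 0.807 0.04 0.533 87"

```text
t: 2.78
ee_pos: [558.0, 10.2, 290.1]
orientation: [-2.988, -0.968, -0.0]
ft_force: [0.5, -0.8, 0.4]
width: 87.0
grasp_force: 0.0
```

```bash
python3 - <<'E'
from h import *
im,d,ci=grab("wrist"); P=cloud(ci,d); o=ctrl.get_obs(); print(o["qpos"],o["ee_pos"],o["ft_force"])
cv2.imwrite("pics/w2.png",im[...,::-1])
h=cv2.cvtColor(im,cv2.COLOR_RGB2HSV)
m=((h[...,0]>18)&(h[...,0]<36)&(h[...,1]>120)&(h[...,2]>90)&(P[...,2]>150)&(P[...,2]<225)&(d>0))
q=P[m]; zt=np.percentile(q[:,2],85); t=q[abs(q[:,2]-zt)<3]; print(zt,len(t),cv2.minEnclosingCircle(t[:,:2].astype('float32')),cv2.minAreaRect(t[:,:2].astype('float32')))
b=(im.min(-1)>140)&(abs(P[...,2]-212)<6)&(np.hypot(P[...,0]-558,P[...,1]-14)<24); W=P[b][:,:2].astype('float32'); print(len(W),W.mean(0),np.degrees(np.arctan(np.divide(*cv2.fitLine(W,2,0,.01,.01).ravel()[1::-1]))))
print(row([558.3,14.2,171],tool(36.3,90)).round(4))
E
```

```text
[-2.28292766e-03  2.19730966e-01  1.67491312e+00  4.58623833e-04
  1.24477267e+00  9.40166247e-01] [558.54058671  10.77370138 291.74308599] [ 0.53350825 -0.30553719 -0.17079273]
212.77710154457841 2132 ((558.6951293945312, 14.78030776977539), 32.32030487060547) ((558.5206909179688, 14.681076049804688), (60.0450325012207, 59.96625518798828), 35.97564697265625)
342 [558.66       14.2203245] -8.783196
[ 6.000e-04 -1.300e-03 -3.600e-03  7.900e-03 -1.510e-02  6.037e-01]
```

View pics/w2.png

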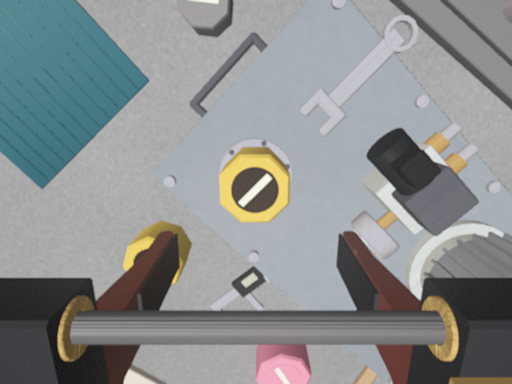

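The wrist view shows the cap at (254,184), centred between the fingers with flats parallel to the pads. Going down and gripping.

Emit:
servo_tool --pt "0 0 0 0.01 -0.015 0.15 87" --pt "0 0 0 0.01 -0.015 0.3 87" --pt "0 0 0 0.01 -0.015 0.45 87" --pt "0 0 0 0.01 -0.015 0.56 87" --pt "0 0 0 0.01 -0.015 0.604 87" --pt "0 0 0 0.01 -0.015 0.604 87" --pt "0 0 0 0.01 -0.015 0.604 50" --pt "0 0 0 0.01 -0.015 0.604 50" --pt "0 0 0 0.01 -0.015 0.604 50" --pt "0 0 0 0.01 -0.015 0.604 50"

```text
t: 4.08
ee_pos: [559.7, 15.7, 171.6]
orientation: [2.985, 0.974, 0.006]
ft_force: [0.6, -2.0, 3.9]
width: 61.7
grasp_force: 30.0
```

Emit:
servo_tool --pt "0 0 0 0 0 0 50" --pt "0 0 0 0 0 0 50"

```text
t: 4.32
ee_pos: [559.7, 15.6, 171.5]
orientation: [2.985, 0.974, 0.006]
ft_force: [0.5, -2.8, 6.6]
width: 62.0
grasp_force: 30.0
```

Emit:
servo_tool --pt "0 0 0 0 0 0.01 50" --pt "0 0 0 0 0 0.02 50" --pt "0 0 0 0 0 0.03 50" --pt "0 0 0 0 0 0.036 50" --pt "0 0 0 0 0 0.036 50"

```text
t: 4.95
ee_pos: [559.7, 15.6, 165.1]
orientation: [2.985, 0.974, 0.006]
ft_force: [-3.4, -1.4, 13.3]
width: 61.3
grasp_force: 30.0
```

Emit:
servo_tool --pt "0 0 0 0 0 0.005 50" --pt "0 0 0 0 0 0.005 50" --pt "0 0 -0.08 0 0 0.005 50" --pt "0 0 -0.18 0 0 0.005 50" --pt "0 0 -0.28 0 0 0.005 50" --pt "0 0 -0.28 0 0 0.005 50"

```text
t: 5.7
ee_pos: [560.4, 16.2, 164.5]
orientation: [2.714, 1.577, 0.008]
ft_force: [-1.0, -0.5, 13.2]
width: 62.0
grasp_force: 30.0
```

```bash
python3 - <<'E'
from h import *
o=ctrl.get_obs(); print(o["moment"],o["ft_force"],o["ee_pos"])
im,d,ci=grab("wrist"); P=cloud(ci,d)
b=(im.min(-1)>140)&(abs(P[...,2]-206)<9)&(np.hypot(P[...,0]-558,P[...,1]-14)<24); W=P[b][:,:2].astype('float32'); print(len(W),P[b].mean(0),np.degrees(np.arctan(np.divide(*cv2.fitLine(W,2,0,.01,.01).ravel()[1::-1]))))
R=Ro.from_rotvec(o["orientation"]).as_matrix(); print("y yaw",np.degrees(np.arctan2(R[1,1],R[0,1])))
E
```

```text
[0.04446212 0.22715857 0.0702935 ] [-0.95236906 -0.52231347 13.16729202] [560.42633242  16.15384371 164.49893   ]
817 [559.09409743  15.21567305 205.73233922] 15.446954
y yaw -29.701622119587455
```

The cap is turning with the gripper: the bar has gone from -8.8° to 15.4°, and the cap is pressed about 6.9 mm. I'll continue the turn.

Emit:
servo_tool --pt "0 0 -0.1 0 0 0 50" --pt "0 0 -0.2 0 0 0 50" --pt "0 0 -0.3 0 0 0 50" --pt "0 0 -0.4 0 0 0 50" --pt "0 0 -0.5 0 0 0 50" --pt "0 0 -0.56 0 0 0 50" --pt "0 0 -0.56 0 0 0 50"

```text
t: 6.62
ee_pos: [560.2, 16.0, 164.4]
orientation: [1.835, 2.544, 0.005]
ft_force: [-1.5, 0.2, 13.3]
width: 61.3
grasp_force: 30.0
```

```bash
python3 - <<'E'
from h import *
o=ctrl.get_obs(); print(o["moment"],o["ft_force"],o["ee_pos"])
im,d,ci=grab("wrist"); P=cloud(ci,d)
b=(im.min(-1)>140)&(abs(P[...,2]-206)<9)&(np.hypot(P[...,0]-558,P[...,1]-14)<24); W=P[b][:,:2].astype('float32'); print(len(W),P[b].mean(0),cv2.fitLine(W,2,0,.01,.01).ravel())
R=Ro.from_rotvec(o["orientation"]).as_matrix(); print("y yaw",np.degrees(np.arctan2(R[1,1],R[0,1])))
E
```

```text
[-0.14861795  0.24514575  0.03587072] [-1.54140734  0.1582556  13.33195486] [560.20306132  16.02933661 164.43328533]
819 [559.32312458  15.26817673 205.63678441] [4.4508654e-01 8.9548755e-01 5.5932312e+02 1.5268177e+01]
y yaw 18.386499359231017
```

Emit:
servo_tool --pt "0 0 0 0 0 -0.04 50" --pt "0 0 0 0 0 -0.1 50" --pt "0 0 0 0 0 -0.18 50" --pt "0 0 0 0 0 -0.3 50" --pt "0 0 0 0 0 -0.45 50" --pt "0 0 0 0 0 -0.6 50" --pt "0 0 0 0 0 -0.65 50" --pt "0 0 0 0 0 -0.65 50"

```text
t: 7.68
ee_pos: [558.4, 16.0, 292.6]
orientation: [1.838, 2.545, 0.003]
ft_force: [0.5, -0.6, -4.4]
width: 61.9
grasp_force: 30.0
```

```bash
python3 - <<'E'
from h import *
from kin import *
o=ctrl.get_obs(); print(o["ee_pos"],o["qpos"])
im,d,ci=grab("wrist"); cv2.imwrite("pics/w3.png",im[...,::-1])
# tool-down on mat: closing axis so that flats suit side yaw -45: tool yaw multiples of 45
for k in(90,45,135,180):
    R=tool(k,90); print(k,ik(np.array([470,325,150.]),R,[.6,.3,1.8,0,1,0])[0].round(2),row([470,325,150],R).round(3))
E
```

```text
[558.43841144  15.99827923 292.59593241] [ 7.37538166e-03  2.18666908e-01  1.67431825e+00 -6.41423786e-05
  1.24574750e+00 -3.12577698e-01]
90 [0.58 0.38 1.8  0.   0.97 0.58] [1.000e-03 0.000e+00 2.130e-01 1.605e+00 6.800e-02 7.080e-01]
45 [0.58 0.38 1.8  0.   0.97 1.37] [ 1.000e-03 -0.000e+00  7.370e-01  1.605e+00  6.800e-02  7.080e-01]
135 [ 0.58  0.38  1.8   0.    0.97 -0.2 ] [ 1.000e-03  1.000e-03 -3.100e-01  1.605e+00  6.800e-02  7.080e-01]
180 [ 0.58  0.38  1.8   0.    0.97 -0.99] [ 0.000e+00  1.000e-03 -8.340e-01  1.605e+00  6.800e-02  7.080e-01]
```

View pics/w3.png

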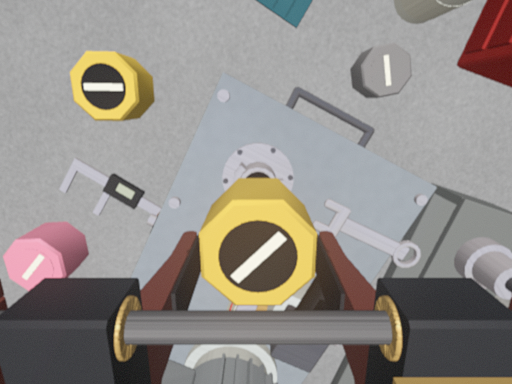

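The cap is off: it hangs in the fingers at (258,250), and the bare filler shows at (258,165). Moving to the mat.

Emit:
servo_tool --pt "0 0 -0.03 0.1 0.01 0 50" --pt "0 0 -0.08 0.28 0.02 0 50" --pt "0 0 -0.14 0.5 0.03 0 50" --pt "0 0 -0.2 0.72 0.04 0 50" --pt "0 0 -0.26 0.9 0.04 0 50" --pt "0 0 -0.31 1 0.04 0 50" --pt "0 0 -0.31 1 0.04 0 50"

```text
t: 8.6
ee_pos: [501.8, 210.0, 291.3]
orientation: [1.197, 2.904, -0.0]
ft_force: [0.1, -1.1, -3.6]
width: 61.6
grasp_force: 30.0
```

```bash
python3 - <<'E'
from h import *
R=tool(135,90); print(ctrl.get_obs()["ee_pos"]); print(row([470,325,90],R).round(3),row([470,325,16],R).round(3))
E
```

```text
[501.84567992 209.99770942 291.32214433]
[0.000e+00 1.000e-03 2.000e-03 5.190e-01 2.960e-01 1.006e+00] [0.000e+00 1.000e-03 2.000e-03 5.190e-01 2.960e-01 1.376e+00]
```

Emit:
servo_tool --pt "0 0 0 0.2 0.1 0.1 50" --pt "0 0 0 0.4 0.2 0.3 50" --pt "0 0 0 0.519 0.296 0.55 50" --pt "0 0 0 0.519 0.296 0.75 50" --pt "0 0 0 0.519 0.296 0.92 50" --pt "0 0 0 0.519 0.296 1 50" --pt "0 0 0 0.519 0.296 1 50"

```text
t: 9.48
ee_pos: [472.0, 322.9, 91.5]
orientation: [1.203, 2.901, -0.001]
ft_force: [0.3, 0.3, -4.1]
width: 61.7
grasp_force: 30.0
```

Emit:
servo_tool --pt "0 0 0 0 0 0.1 50" --pt "0 0 0 0 0 0.2 50" --pt "0 0 0 0 0 0.28 50" --pt "0 0 0 0 0 0.33 50" --pt "0 0 0 0 0 0.35 50" --pt "0 0 0 0 0 0.35 50"

```text
t: 10.22
ee_pos: [472.8, 323.6, 22.5]
orientation: [1.202, 2.9, 0.002]
ft_force: [0.1, -0.1, -3.5]
width: 61.7
grasp_force: 30.0
```

Emit:
servo_tool --pt "0 0 0 0 0 0.015 50" --pt "0 0 0 0 0 0.025 50" --pt "0 0 0 0 0 0.03 50" --pt "0 0 0 0 0 0.03 50"

```text
t: 10.72
ee_pos: [472.6, 323.5, 16.4]
orientation: [1.202, 2.9, 0.002]
ft_force: [0.4, 0.3, -3.5]
width: 61.5
grasp_force: 30.0
```

Emit:
servo_tool --pt "0 0 0 0 0 0.006 50" --pt "0 0 0 0 0 0.006 50"

```text
t: 10.98
ee_pos: [472.9, 323.5, 16.1]
orientation: [1.202, 2.9, 0.002]
ft_force: [-0.9, -1.5, 4.9]
width: 61.7
grasp_force: 30.0
```

Touched the mat. Releasing, then rising straight up.

Emit:
servo_tool --pt "0 0 0 0 0 0 65" --pt "0 0 0 0 0 0 87" --pt "0 0 0 0 0 0 87" --pt "0 0 0 0 0 0 87" --pt "0 0 0 0 0 -0.15 87" --pt "0 0 0 0 0 -0.4 87" --pt "0 0 0 0 0 -0.7 87" --pt "0 0 0 0 0 -0.95 87" --pt "0 0 0 0 0 -1 87"

```text
t: 12.1
ee_pos: [473.8, 324.8, 219.1]
orientation: [1.2, 2.896, 0.01]
ft_force: [0.2, -0.4, 0.1]
width: 87.1
grasp_force: 0.0
```

```bash
python3 - <<'E'
from h import *
from kin import *
o=ctrl.get_obs(); print(o["ee_pos"],o["qpos"].round(2))
im,d,ci=grab("wrist"); P=cloud(ci,d)
h=cv2.cvtColor(im,cv2.COLOR_RGB2HSV)
m=((h[...,0]>18)&(h[...,0]<36)&(h[...,1]>120)&(h[...,2]>90)&(abs(P[...,2]-56)<8)&(np.hypot(P[...,0]-470,P[...,1]-323)<60)&(d>0))
q=P[m]; zt=np.percentile(q[:,2],70); t=q[abs(q[:,2]-zt)<3]; c=cv2.minEnclosingCircle(t[:,:2].astype('float32')); print(zt,len(t),c,cv2.minAreaRect(t[:,:2].astype('float32')))
b=(im.min(-1)>140)&(abs(P[...,2]-56)<8)&(np.hypot(P[...,0]-c[0][0],P[...,1]-c[0][1])<22); W=P[b][:,:2].astype('float32'); print(len(W),W.mean(0),cv2.fitLine(W,2,0,.01,.01).ravel()[:2])
cx=np.array([*W.mean(0),0])
for yaw in(-45,-50,-40):
  for roll in(0,180):
   for a,z,back,nm in((15,33,0,'grasp'),(15,45,120,'pre'),(15,200,120,'hi'),(40,220,120,'mid')):
    R=tool(yaw,a,roll); p=cx+[0,0,z]+R.apply([0,0,19-back]); s=ik(p,R,[1.1,1,1.6,-1.1,1.5,1.2 if roll else -1.9]); print(yaw,roll,nm,p.round(),s[0].round(2),round(s[1],3))
E
```

```text
[473.83298386 324.768505   219.08450499] [ 0.58  0.31  1.72 -0.    1.1  -0.2 ]
56.932203579228464 1361 ((471.8367004394531, 322.6540832519531), 32.39976501464844) ((471.7729797363281, 322.90496826171875), (60.988075256347656, 59.995086669921875), 44.83446502685547)
226 [472.2771  322.61765] [ 0.01118537 -0.9999374 ]
-45 0 grasp [485. 310.  28.] [ 1.12  1.03  1.72 -1.17  1.45 -1.94] 0.0
-45 0 pre [403. 392.  71.] [ 1.29  0.99  1.63 -1.01  1.58 -2.02] 0.0
-45 0 hi [403. 392. 226.] [ 1.29  0.74  1.67 -1.02  1.69 -2.2 ] 0.0
-45 0 mid [418. 377. 285.] [ 1.16  0.43  1.69 -0.8   1.47 -2.49] 0.0
-45 180 grasp [485. 310.  28.] [ 1.12  1.03  1.72 -1.17  1.45  1.2 ] 0.0
-45 180 pre [403. 392.  71.] [ 1.29  0.99  1.63 -1.01  1.58  1.12] 0.0
-45 180 hi [403. 392. 226.] [ 1.29  0.74  1.67 -1.02  1.69  0.94] 0.0
-45 180 mid [418. 377. 285.] [ 1.16  0.43  1.69 -0.8   1.47  0.65] 0.0
-50 0 grasp [484. 309.  28.] [ 1.1   1.05  1.66 -1.1   1.49 -1.97] 0.0
-50 0 pre [410. 397.  71.] [ 1.26  1.02  1.54 -0.96  1.63 -2.05] 0.0
-50 0 hi [410. 397. 226.] [ 1.26  0.78  1.59 -0.98  1.75 -2.22] 0.0
-50 0 mid [4
[... 203 characters left out ...]
0 180 hi [410. 397. 226.] [ 1.26  0.78  1.59 -0.98  1.75  0.92] 0.0
-50 180 mid [423. 382. 285.] [ 1.14  0.47  1.63 -0.77  1.53  0.67] 0.0
-40 0 grasp [486. 311.  28.] [ 1.13  1.02  1.78 -1.24  1.41 -1.9 ] 0.0
-40 0 pre [398. 385.  71.] [ 1.31  0.97  1.71 -1.06  1.52 -1.99] 0.0
-40 0 hi [398. 385. 226.] [ 1.31  0.7   1.76 -1.07  1.63 -2.18] 0.0
-40 0 mid [413. 372. 285.] [ 1.18  0.38  1.76 -0.83  1.42 -2.52] 0.0
-40 180 grasp [486. 311.  28.] [ 1.13  1.02  1.78 -1.24  1.41  1.24] 0.0
-40 180 pre [398. 385.  71.] [ 1.31  0.97  1.71 -1.06  1.52  1.15] 0.0
-40 180 hi [398. 385. 226.] [ 1.31  0.7   1.76 -1.07  1.63  0.96] 0.0
-40 180 mid [413. 372. 285.] [ 1.18  0.38  1.76 -0.83  1.42  0.62] 0.0
```

```bash
python3 - <<'E'
from h import *
from kin import *
cx=np.array([472.1,322.7,33.])
R=tool(-45,20,180)
for back,z in((120,150),(120,0),(0,0)):
    p=cx+[0,0,z]+R.apply([0,0,19-back]); print(back,z,p.round(1),row(p,R).round(4),ik(p,R,[1.1,1,1.6,-1.1,1.5,1.2]))
E
```

```text
120 150 [405.  389.8 217.5] [ 0.0038 -0.8125 -0.0031  0.4728 -0.0107  0.0021] (array([ 1.27208618,  0.70040403,  1.68516813, -0.98222738,  1.62348405,
        0.91824341]), np.float64(1.0641940662026173e-10))
120 0 [405.  389.8  67.5] [ 0.0038 -0.8125 -0.0031  0.475  -0.0159  0.752 ] (array([ 1.27208618,  0.94536836,  1.65482186, -0.98348046,  1.50412895,
        1.09672222]), np.float64(2.7550184356073255e-13))
0 0 [484.7 310.1  26.5] [ 0.0038 -0.8125 -0.0031 -0.0882 -0.017   0.959 ] (array([ 1.10428047,  0.98195898,  1.74812166, -1.1430441 ,  1.37389741,
        1.17307985]), np.float64(5.6066262743570405e-15))
```

Emit:
servo_tool --pt "0 -0.08 0 0.05 0 0 87" --pt "0 -0.18 0 0.12 0 0 87" --pt "0 -0.28 0 0.2 0 0 87" --pt "0 -0.38 0 0.28 0 0 87" --pt "0 -0.48 0 0.35 0 0 87" --pt "0 -0.58 0 0.4 0 0 87" --pt "0 -0.68 0 0.44 -0.01 0 87" --pt "0.004 -0.77 -0.003 0.473 -0.011 0.002 87" --pt "0.004 -0.812 -0.003 0.473 -0.011 0.002 87" --pt "0.004 -0.812 -0.003 0.473 -0.011 0.002 87"

```text
t: 13.4
ee_pos: [402.8, 388.2, 211.6]
orientation: [0.741, 1.811, -0.534]
ft_force: [-0.2, 0.7, 0.1]
width: 87.1
grasp_force: 0.0
```

```bash
python3 - <<'E'
from h import *
o=ctrl.get_obs(); print(o["ee_pos"],o["qpos"].round(2))
cx=np.array([472.1,322.7,33.]); R=tool(-45,20,180)
for back,z in((120,0),(0,0)):
    p=cx+[0,0,z]+R.apply([0,0,19-back]); print(row(p,R).round(4))
E
```

```text
[402.81760219 388.15409334 211.62085489] [ 1.27  0.71  1.68 -0.98  1.62  0.92]
[-1.800e-03  1.000e-04  7.200e-03  6.762e-01  2.150e-02  2.480e-01]
[-1.800e-03  1.000e-04  7.200e-03  6.762e-01  2.310e-02  8.480e-01]
```

Emit:
servo_tool --pt "0 0 0 0.12 0.01 0.05 87" --pt "0 0 0 0.3 0.02 0.1 87" --pt "0 0 0 0.45 0.02 0.17 87" --pt "0 0 0 0.58 0.02 0.23 87" --pt "0 0 0.005 0.65 0.02 0.248 87" --pt "0 0 0.005 0.65 0.02 0.248 87" --pt "0 0 0.005 0.65 0.02 0.248 87"

```text
t: 14.28
ee_pos: [407.5, 390.4, 76.3]
orientation: [0.754, 1.807, -0.522]
ft_force: [-0.4, 0.2, 0.1]
width: 86.9
grasp_force: 0.0
```

```bash
python3 - <<'E'
from h import *
from kin import *
o=ctrl.get_obs(); print(o["ee_pos"],o["ft_force"]); print(fk(o["qpos"],P,*S)[0])
im,d,ci=grab("wrist"); o=ctrl.get_obs(); print(o["ee_pos"])
im,d,ci=grab("scene"); cv2.imwrite("pics/s2.png",cv2.resize(im[100:260,220:420][...,::-1],None,fx=3.5,fy=3.5))
cx=np.array([472.1,322.7,33.]); R=tool(-45,20,180)
print(row(cx+R.apply([0,0,19]),R).round(4))
E
```

```text
[407.53569898 390.35907372  76.33728577] [-0.42459598  0.22918387  0.12595082]
[407.97179062 392.39049964  74.69463169]
[407.49973757 390.46735121  76.4263205 ]
[-0.0009 -0.0017 -0.0028  0.0424 -0.0104  0.6093]
```

View pics/s2.png

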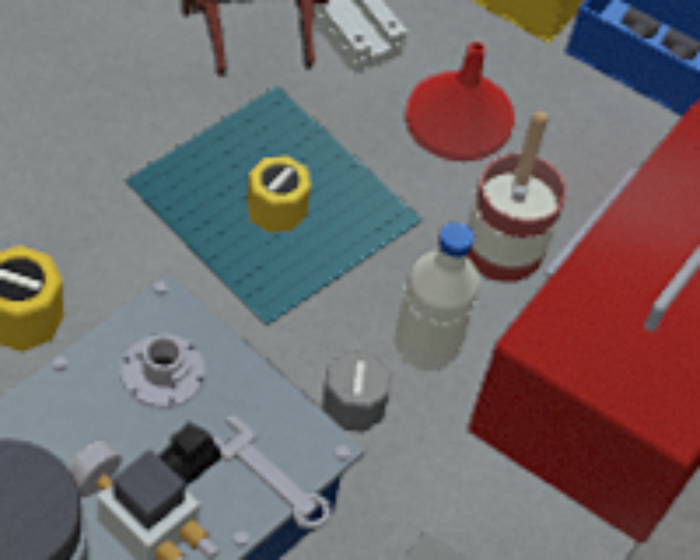

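The cap stands upright on the mat at (278,192), and the fingers at (200–310,40) are behind it in line. Next: advance and grip from the side.

Emit:
servo_tool --pt "0 0 0 0.02 -0.01 0.1 87" --pt "0 0 0 0.04 -0.01 0.22 87" --pt "0 0 0 0.042 -0.01 0.35 87" --pt "0 0 0 0.042 -0.01 0.48 87" --pt "0 0 0 0.042 -0.01 0.57 87" --pt "0 0 0 0.042 -0.01 0.609 87" --pt "0 0 0 0.042 -0.01 0.609 87"

```text
t: 15.25
ee_pos: [484.9, 309.1, 25.6]
orientation: [0.753, 1.807, -0.524]
ft_force: [0.4, 1.0, 0.1]
width: 87.1
grasp_force: 0.0
```

```bash
python3 - <<'E'
from h import *
o=ctrl.get_obs(); print(o["ee_pos"],o["ft_force"],o["qpos"].round(2))
cx=np.array([472.1,322.7,33.]); R=tool(-45,20,180)
print(row(cx+R.apply([0,0,19]),R).round(4))
E
```

```text
[484.8520414  309.09371995  25.57113468] [0.39299771 1.02894039 0.1167147 ] [ 1.1   1.    1.73 -1.14  1.37  1.17]
[-0.0018 -0.0011 -0.0019 -0.003   0.003  -0.0053]
```

Emit:
servo_tool --pt "0 0 0 0 0 0 65" --pt "0 0 0 0 0 0 50" --pt "0 0 0 0 0 0 50" --pt "0 0 0 0 0 0 50" --pt "0 0 0 0 0 0 50" --pt "0 0 0 0 0 0 50"

```text
t: 16.0
ee_pos: [484.7, 309.9, 25.8]
orientation: [0.753, 1.807, -0.523]
ft_force: [-0.8, 2.5, 2.1]
width: 59.8
grasp_force: 30.0
```

Emit:
servo_tool --pt "0 0 0 -0.05 0 -0.02 50" --pt "0 0 0 -0.15 0 -0.055 50" --pt "0 0 0 -0.3 0 -0.11 50" --pt "0 0 0 -0.45 0 -0.165 50" --pt "0 0 0 -0.6 0 -0.22 50" --pt "0 0 0 -0.7 0 -0.255 50" --pt "0 0 0 -0.7 0 -0.255 50"

```text
t: 16.88
ee_pos: [484.6, 309.3, 175.6]
orientation: [0.755, 1.807, -0.522]
ft_force: [-0.4, 0.0, -4.6]
width: 59.5
grasp_force: 31.0
```

```bash
python3 - <<'E'
from h import *
from kin import *
o=ctrl.get_obs(); print(o["ee_pos"],o["qpos"].round(2),o["width"],o["ft_force"])
im,d,ci=grab("scene"); P_=cloud(ci,d)
h=cv2.cvtColor(im,cv2.COLOR_RGB2HSV)
m=((h[...,0]>18)&(h[...,0]<36)&(h[...,1]>120)&(h[...,2]>90)&(np.hypot(P_[...,0]-472,P_[...,1]-322)<70)&(d>0)&(P_[...,2]>60)); q=P_[m]; print(len(q),q.min(0),q.max(0))
cv2.imwrite("pics/s3.png",cv2.resize(im[80:240,220:420][...,::-1],None,fx=3.5,fy=3.5))
R=tool(-45,20,0); print(ik(np.array(o["ee_pos"]),R,[1.1,.8,1.7,-1.1,1.5,-2]),row(o["ee_pos"],R))
R=tool(-45,12,0); p=np.array([472,322.7,41])+R.apply([0,0,19]); print(ik(p,R,[1.1,.8,1.7,-1.1,1.5,-2]))
E
```

```text
[484.63118804 309.25969152 175.60823701] [ 1.1   0.73  1.79 -1.11  1.46  0.98] 59.545972558993405 [-0.44742601  0.02697624 -4.60382734]
276 [444.26550436 287.94572495 149.90753109] [506.23752397 356.57353577 212.35100356]
(array([ 1.10380451,  0.71213175,  1.80671102, -1.11415454,  1.46436335,
       -2.16169276]), np.float64(3.4416913763379853e-15)) [-2.98482739e-03  2.21828558e-03  2.09213651e+00 -5.01318265e-03
  1.78703529e-03 -1.98205909e-03]
(array([ 1.12410352,  1.05094174,  1.71104712, -1.18109111,  1.498053  ,
       -1.92882281]), np.float64(2.8693714071437166e-13))
```

View pics/s3.png

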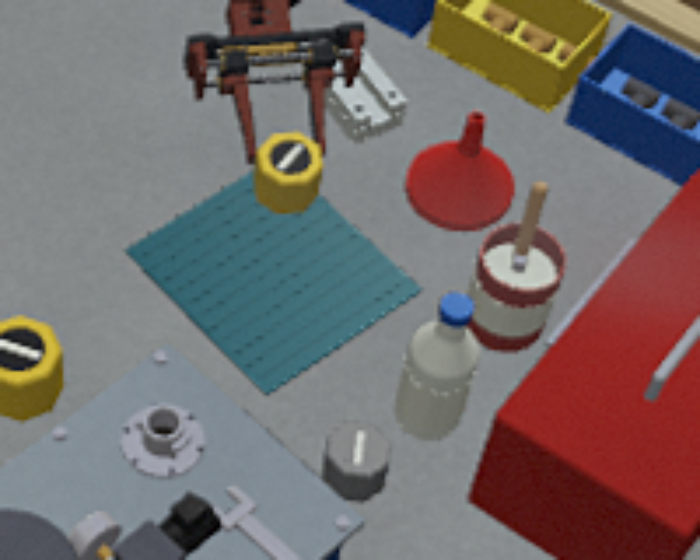

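The cap is held level at (288,172) between the fingers. Now roll it half a turn about the tool axis.

Emit:
servo_tool --pt "0 0 -0.06 0 0 0 50" --pt "0 0 -0.16 0 0 0 50" --pt "0 0 -0.27 0 0 0 50" --pt "0 0 -0.38 0 0 0 50" --pt "0 0 -0.5 0 0 0 50" --pt "0 0 -0.61 0 0 0 50" --pt "0 0 -0.72 0 0 0 50" --pt "0 0 -0.83 0 0 0 50" --pt "0 0 -0.93 0 0 0 50" --pt "0 0 -1 0 0 0 50"

```text
t: 18.18
ee_pos: [484.1, 308.5, 172.9]
orientation: [-0.788, 2.106, -1.432]
ft_force: [-0.2, -0.2, -4.0]
width: 59.8
grasp_force: 30.0
```

Emit:
servo_tool --pt "0 0 -0.1 0 0 0 50" --pt "0 0 -0.2 0 0 0 50" --pt "0 0 -0.31 0 0 0 50" --pt "0 0 -0.42 0 0 0 50" --pt "0 0 -0.53 0 0 0 50" --pt "0 0 -0.64 0 0 0 50" --pt "0 0 -0.75 0 0 0 50" --pt "0 0 -0.85 0 0 0 50" --pt "0 0 -0.95 0 0 0 50" --pt "0 0 -1 0 0 0 50"

```text
t: 19.42
ee_pos: [484.1, 308.5, 172.9]
orientation: [2.068, -1.033, 1.531]
ft_force: [-0.8, -0.5, -2.5]
width: 59.5
grasp_force: 30.0
```

```bash
python3 - <<'E'
from h import *
from kin import *
o=ctrl.get_obs(); print(o["ee_pos"],o["qpos"].round(2),o["width"],o["ft_force"])
for a,z in((12,100),(12,41)):
    R=tool(-45,a,0); p=np.array([472,322.7,z])+R.apply([0,0,19]); print(p,row(p,R).round(4))
E
```

```text
[484.11915448 308.5126115  172.86393959] [ 1.1   0.73  1.79 -1.11  1.46 -2.02] 59.54309838350674 [-0.76528989 -0.49544533 -2.47096261]
[485.14144123 309.55855877  96.04967787] [ 0.0086  0.0939 -0.092  -0.3583  0.0421  0.1318]
[485.14144123 309.55855877  37.04967787] [ 0.0086  0.0939 -0.092  -0.6328  0.0801  0.2332]
```

Emit:
servo_tool --pt "0 0.02 -0.05 -0.05 0.01 0.02 50" --pt "0.005 0.05 -0.09 -0.15 0.02 0.05 50" --pt "0.009 0.094 -0.092 -0.27 0.03 0.1 50" --pt "0.009 0.094 -0.092 -0.4 0.05 0.15 50" --pt "0.009 0.094 -0.092 -0.5 0.06 0.19 50" --pt "0.009 0.094 -0.092 -0.57 0.07 0.21 50" --pt "0.009 0.094 -0.092 -0.57 0.07 0.21 50"

```text
t: 20.3
ee_pos: [485.9, 310.3, 50.9]
orientation: [1.963, -0.817, 1.593]
ft_force: [-0.5, -0.2, -3.1]
width: 59.2
grasp_force: 30.0
```

```bash
python3 - <<'E'
from h import *
o=ctrl.get_obs(); print(o["ee_pos"],o["width"],o["ft_force"])
im,d,ci=grab("scene"); cv2.imwrite("pics/s4.png",cv2.resize(im[110:210,240:380][...,::-1],None,fx=5,fy=5))
R=tool(-45,12,0); p=np.array([472,322.7,41])+R.apply([0,0,19]); print(p,row(p,R).round(4))
E
```

```text
[485.87032701 310.25411717  50.91170303] 59.184848366699924 [-0.45497401 -0.17379812 -3.09040745]
[485.14144123 309.55855877  37.04967787] [-0.0005 -0.0005 -0.0032 -0.0726  0.0075  0.0157]
```

View pics/s4.png

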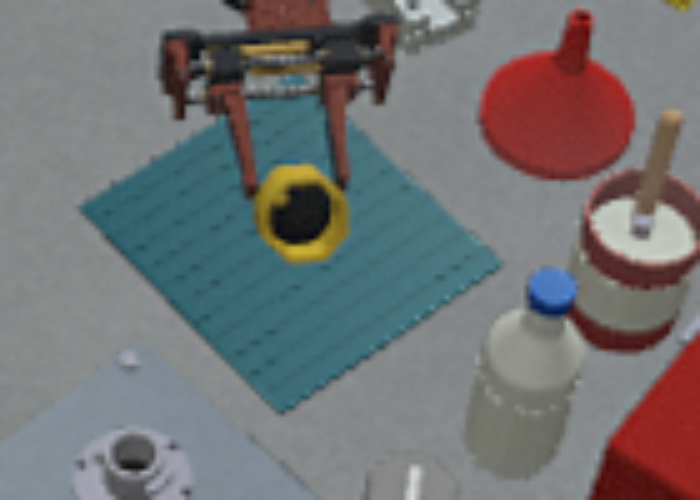

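The cap is upside down at (300,212), open side up and leaning away from the gripper as planned. Lowering slowly until its edge touches.

Emit:
servo_tool --pt "0 0 0 -0.02 0 0.004 50" --pt "0 0 0 -0.04 0 0.008 50" --pt "0 0 0 -0.06 0 0.013 50" --pt "0 0 0 -0.06 0 0.013 50"

```text
t: 20.85
ee_pos: [486.3, 311.7, 43.8]
orientation: [1.958, -0.819, 1.602]
ft_force: [-8.6, 4.3, 13.3]
width: 59.7
grasp_force: 30.1
```

Emit:
servo_tool --pt "0 0 0 -0.008 0 0.002 50" --pt "0 0 0 -0.012 0 0.003 50" --pt "0 0 0 -0.012 0 0.003 50"

```text
t: 21.22
ee_pos: [486.7, 311.8, 39.1]
orientation: [1.964, -0.82, 1.598]
ft_force: [-2.4, 2.6, 2.3]
width: 59.7
grasp_force: 30.5
```

Emit:
servo_tool --pt "0 0 0 -0.01 0 0.002 50" --pt "0 0 0 -0.02 0 0.004 50" --pt "0 0 0 -0.02 0 0.004 50"

```text
t: 21.6
ee_pos: [486.5, 310.9, 33.4]
orientation: [1.964, -0.819, 1.595]
ft_force: [-1.6, 1.8, 2.5]
width: 59.4
grasp_force: 32.2
```

Emit:
servo_tool --pt "0 0 0 -0.01 0 0.002 50" --pt "0 0 0 -0.02 0 0.004 50" --pt "0 0 0 -0.02 0 0.004 50"

```text
t: 21.98
ee_pos: [486.4, 310.9, 29.5]
orientation: [1.964, -0.819, 1.595]
ft_force: [-1.7, 3.0, 5.0]
width: 60.0
grasp_force: 33.0
```

```bash
python3 - <<'E'
from h import *
o=ctrl.get_obs(); print(o["ee_pos"],o["width"],o["ft_force"])
im,d,ci=grab("scene"); cv2.imwrite("pics/s5.png",cv2.resize(im[110:210,240:380][...,::-1],None,fx=5,fy=5))
E
```

```text
[486.40207664 310.91952179  29.50639511] 59.98967756656 [-1.70220497  2.9613899   5.04350567]
```

View pics/s5.png

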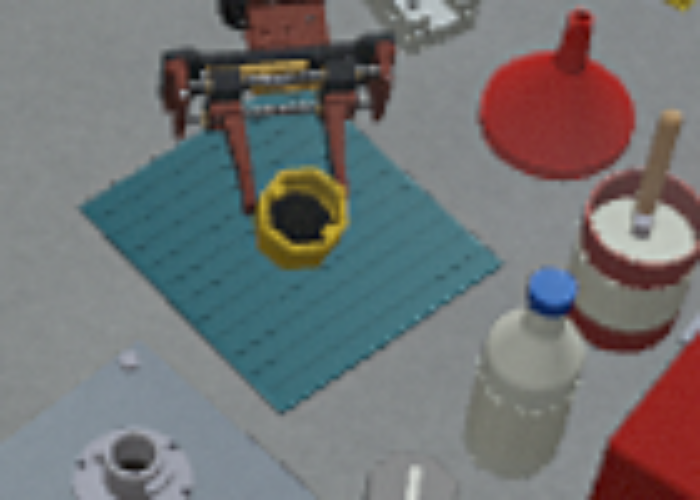

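Pressing has pivoted the cap almost upright in the fingers, at (302,217). Releasing and backing out.

Emit:
servo_tool --pt "0 0 0 0 0 0 61" --pt "0 0 0 0 0 0 64" --pt "0 0 0 0 0 0 70" --pt "0 0 0 0 0 0 80" --pt "0 0 0 0 0 0 87" --pt "0 0 0 0 0 0 87" --pt "0 0 0 0 0 0 87"

```text
t: 22.9
ee_pos: [486.4, 311.0, 29.5]
orientation: [1.964, -0.82, 1.595]
ft_force: [-1.0, -0.1, 0.8]
width: 87.0
grasp_force: 0.0
```

Emit:
servo_tool --pt "0 0 0 0 0 -0.05 87" --pt "0 0 0 0.02 0 -0.15 87" --pt "0 0 0 0.04 0 -0.28 87" --pt "0 0 0 0.06 0 -0.42 87" --pt "0 0 0 0.15 0 -0.55 87" --pt "0 0 0 0.35 0 -0.6 87" --pt "0 0 0 0.6 0 -0.6 87" --pt "0 0 0 0.6 0 -0.6 87"

```text
t: 23.9
ee_pos: [420.2, 377.4, 176.1]
orientation: [1.967, -0.826, 1.597]
ft_force: [0.4, -0.0, -1.0]
width: 87.0
grasp_force: 0.0
```

```bash
python3 - <<'E'
from h import *
o=ctrl.get_obs(); print(o["t"],o["ee_pos"],o["width"],o["ft_force"],abs(o["qvel"]).max())
im,d,ci=grab("scene"); cv2.imwrite("pics/s6.png",cv2.resize(im[60:210,220:400][...,::-1],None,fx=4,fy=4))
for n in("scene","top"):
    im,d,ci=grab(n); P=cloud(ci,d); h=cv2.cvtColor(im,cv2.COLOR_RGB2HSV)
    m=((h[...,0]>18)&(h[...,0]<36)&(h[...,1]>110)&(h[...,2]>80)&(np.hypot(P[...,0]-472,P[...,1]-322)<70)&(d>0)&(P[...,2]<80)); q=P[m]; t=q[q[:,2]>50]; print(n,len(q),q.max(0),(t.min(0)+t.max(0))/2,np.percentile(t[:,2],[10,50,90]))
    if len(t)>10: print(np.linalg.lstsq(np.c_[t[:,:2],np.ones(len(t))],t[:,2],rcond=None)[0][:2])
E
```

```text
23.9 [420.23692489 377.41715779 176.0611333 ] 86.95528261117948 [ 0.40802689 -0.04082931 -1.00597273] 0.06406148803284628
scene 266 [500.73525766 380.82489176  66.27712665] [468.6642238  330.49214965  58.28684239] [51.2489046  54.32622484 59.23415795]
[-0.01667679 -0.02367099]
top 134 [499.49045278 361.51400446  68.56228484] [469.27332658 328.28076399  59.37523289] [52.86295333 57.00708103 64.23170726]
[-0.02216333 -0.05485921]
```

View pics/s6.png

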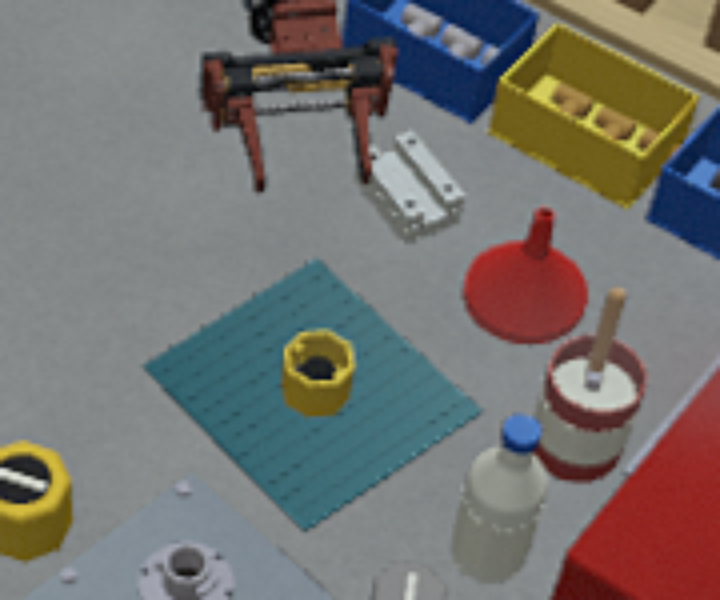

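The cap stands upside down and level on the mat at (318,370), well inside its edges. The gripper is clear and nothing else has moved, so I'm handing in.

```bash
python3 -c "
from workcell import ctrl
print(ctrl.close_job())"
```

```text
the job is handed in; nothing more can be done
None
```

The yellow cap is off the filler and standing upside down, open side up, near the middle of the teal mat; nothing else looked disturbed in the last scene view. I handed the job in at about 24 s, and no verdict was returned.

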